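# Put the spare lamp globe away in its case

## Task

Set the loose white glass lamp globe gently, without dropping or pressing it, into the free round pocket of the plywood storage case under its half-open hood and let go of it. Then swing the hood all the way down until the case is shut, with both globes seated in their pockets. The glass is fragile: neither globe may be knocked, and the other things on the worktop stay where they are.

Things in the scene. Friction and masses are not known exactly. Their poses are not given: they have to be found in the camera images.
- loose_globe_center (a point): Centre of the loose globe: an opal-white glass ball, 48 mm in diameter, 35 g (hidden variation about 0.8 to 1.3 times), cut flat at its foot by a 16 mm opening on which it stands on the worktop, centre 22.6 mm above the surface. z axis points from the foot to the crown. It starts on the robot's left half of the worktop among other small things.
- loose_globe: The loose globe itself; origin at the middle of its flat foot, 22.6 mm below its centre.
- stored_globe_center (a point): Centre of an identical globe that already sits in the far pocket of the case; leave it there.
- stored_globe: That stored globe itself; origin at the middle of its flat foot.
- globe_case: Storage case, fixed to the worktop, turned a little at random: plywood base 146 mm (its x) by 121 mm (its y), top face 12 mm above the worktop, origin at the centre of the underside. Its y axis points away from the hinge, to its open side. Two rubber ring pockets, 74 mm apart along its x, rise 14 mm above the base: 50 mm outside, mouth 40 mm wide.
- pocket_near (a point): Centre of the mouth of the free pocket (nearer the robot, on the case's -x side), 26 mm above the worktop and 76 mm in front of the hinge line (towards case +y). Axes as the case. A globe rests on the ring's inner edge, whichever way it is turned, with its centre 13 mm above this point.
- pocket_far (a point): The same for the occupied pocket, on the case's +x side.
- hood (a joint): Angle of the plywood hood, rad: 0 shut on the base, growing as it opens, stop at 1.03. It starts half open, at 0.97 to 1.02, leaning over the pockets: a tool straight above a pocket meets it, a tool leaning back 35 to 45 degrees to the case's open side (+y) clears it. The hinge is stiff: the hood stays at any angle and needs 1 to 4 N near its free edge.
- hood_hinge (a point): Middle of the hinge line, on the top face of the base at its -y edge; the hinge axis is the case's x axis. The hood is a hollow box open underneath, outside 140 mm along the hinge, 118.5 mm from hinge to free edge, 64 mm deep, walls 5 mm; shut, it covers both globes with a few mm to spare.
- hood_push (a point): A point on the outer face of the hood's roof, mid-width, 95 mm from the hinge measured along the roof and 64 mm from the hinge across it; its z axis is the outward normal of the roof, its y axis points to the free edge. Pushing here from behind (hinge side) and then from above shuts the hood; shut, it is 76 mm above the worktop.
- screw_tin: Round tin, 54 mm across, 21 mm high, origin under its centre; a bystander.
- track_rubber: Brown cleaning block 23x52x13 mm, origin under its centre; a bystander.
- glue_bottle: White plastic glue bottle with a blue cap, 32 mm across, 83 mm high, origin under its centre; a bystander.
Not all that is in view belongs to the job. What is shaped like the stored_globe but blue or yellow is not meant. What is shaped like the loose_globe but purple is not meant.

How it is judged:
By the outcome, as a careful person would: the job done as asked, in the order asked, and still so for the second after the job is handed in, with the robot touching nothing.
It also fails if it takes over 58 s, if anything falls off the work surface, if the arm or the gripper's body presses on something with over 40 N, if the wrist force passes 120 N, or if a joint passes its speed limit or range.

## Robot

A 6-joint arm with a two-finger parallel gripper is mounted at the origin on a cart in front of the work surface, level with it; the furniture and walls round the work are solid. World frame = base frame: x ahead of the robot, y to its left, z up, the work surface at z = 0. Lengths are in m, angles in rad, forces in N, time in s.
With the tool pointing down it reaches from about 0.275 to 0.85 m from the base axis. Payload 19 kg.
Tool frame: the origin (TCP) lies between the finger pads; the fingertips stand 8 mm ahead of it and the grasp point (between the pads) lies 11 mm behind it; z points along the fingers, y is the line along which they close (so a half turn about z gives the same grasp; the last joint's range is limited). The gripper opens to 85 mm and grips with 20 to 120 N. Pads are 22 mm wide; open, the fingers measure 114 mm over their backs; the gripper's body (76 mm by 85 mm) begins 54 mm behind the grasp point. The pads swing forward as they close: fully open they stand 13 mm farther back than shut.
Start: joints at [-1.48, 0.15, 1.437, -0, 1.554, -0.134], TCP at [0.128, -0.561, 0.239] pointing down, gripper open.
Joint ranges: [-2.8, 2.8], [-0.68, 2.1], [0.12, 2.68], [-1.39, 4.53], [0.16, 2.79], [-2.81, 2.81]. Speed limits (rad/s): [1.89, 1.89, 2.22, 3.01, 3.01, 3.01].

## Interface

Orientations are given as a unit quaternion [x, y, z, w].
In Python, from station import arm, sensors, capture gives the robot as it stands. Calls block until the motion is done:
- arm.goto(position, orientation): joint-space move of the TCP to a pose.
- arm.move_linear(position, rotation=None, vel=0.15, contact_N=None): straight line of the TCP; rotation=None keeps the orientation; vel is the mean speed in m/s. With contact_N (N) it stops when the force on the tool has changed by that much, and returns True; else False.
- arm.move_j(angles): joint-space move.
- arm.command_gripper(opening, grasp_force=None): opening from 0.0 (shut) to 1.0 (fully open); grasp_force is the grip in N (None keeps the last); returns when the fingers have stopped.
- arm.pause(seconds).
- arm.ik(position, orientation): joint angles nearest the present ones, or None.
- sensors.observe(): the state.
- capture(name): name is "side" or "top"; returns a dict with "frame" (400x640x3 uint8, red, green, blue), "z_map" (400x640 float32, m along the optical axis (not along the pixel's ray), 0 where there is no reading), "vertical_fov" (degrees; the focal length in pixels is half the picture's height over the tangent of half this angle, whatever the lens; pixels are square), "cx", "cy" (the principal point, pixels), "R" (3x3) and "t" (3): a world point X has camera coordinates R X + t. Camera axes: x right, y down, z forward; pixel columns grow to the right and rows downward; lengths in m; the calibration is good to about 2 mm. A picture is of the moment at which its call begins.
A pose or a line that the arm cannot do raises arm.MotionError and nothing moves.
- arm.close_job(): hands the job in; it is judged then, once.
The state is a dict: "time_s": time; "qpos": joint angles; "qvel": joint speeds; "effort": joint torques, N m; "tool_pos": TCP position; "tool_rot": TCP orientation; "ft_force": force on the tool from outside, world axes, zero at the start; "torque": the same for the moment, N m; "finger_gap": opening from 0.0 (shut) to 1.0 (fully open); "finger_force": force on a finger pad.
Only numpy, scipy, OpenCV 4.12 (cv2) and the standard library are available. Lean on these libraries where they do the work, as an engineer would, in place of code of your own. Each camera call takes 0.05 s, during which the arm holds its last target. There are 200 camera calls.

## Working session

There is one attempt and no reset: what is moved stays moved. The work goes in short steps, each a Python script; the robot and the scene stay as the last script left them, time stands still between calls to the robot, and variables do not carry over. Pictures are saved under pics/ and viewed, at most 10 in all, crops included, and the job is handed in when it is done.

```bash
mkdir -p pics; ls; cat > h.py <<'E'
import numpy as np, cv2
from station import arm, sensors, capture
def f_of(c): return c["frame"].shape[0]/2/np.tan(np.radians(c["vertical_fov"])/2)
def cloud(c):
    f=f_of(c); z=c["z_map"].astype(float); v,u=np.mgrid[:z.shape[0],:z.shape[1]]
    P=np.stack([(u-c["cx"])*z/f,(v-c["cy"])*z/f,z],-1)
    W=(P-np.array(c["t"]))@np.array(c["R"]); W[z==0]=np.nan; return W
def ray(c,u,v,h):
    f=f_of(c);R=np.array(c["R"]);o=-R.T@np.array(c["t"]);d=R.T@np.array([(u-c["cx"])/f,(v-c["cy"])/f,1])
    return o+d*(h-o[2])/d[2]
def proj(c,X):
    p=np.array(c["R"])@X+np.array(c["t"]);f=f_of(c);return p[:2]/p[2]*f+[c["cx"],c["cy"]]
E
python3 - <<'E'
from h import *
import pickle
for n in("side","top"):
    c=capture(n); pickle.dump(c,open(n+".pkl","wb")); cv2.imwrite(f"pics/{n}0.png",c["frame"][:,:,::-1])
    R=np.array(c["R"]);print(n,-R.T@np.array(c["t"]),R[2],c["vertical_fov"],c["cx"],c["cy"],(c["z_map"]>0).mean())
print(sensors.observe())
E
```

```text
pics
side [-0.05048828  0.86297548  0.86069389] [ 0.43326888 -0.61672074 -0.65721656] 44.04178113957442 321.549691614523 206.0912497641168 0.9461171875
top [0.42310303 0.09776262 1.04268292] [ 0.07737738  0.00305633 -0.99699719] 50.060666061595754 317.1275754053959 202.47416041685514 0.99591015625
{'time_s': 0.1, 'qpos': array([-1.48000177e+00,  1.50958681e-01,  1.43790189e+00, -6.77993127e-06,
        1.55378502e+00, -1.34014571e-01]), 'qvel': array([-1.05120520e-03, -1.09549702e-03, -2.20011814e-03,  8.90135273e-04,
        2.74491675e-04,  9.45566994e-05]), 'effort': array([ 4.98547131e-03, -7.14384842e+01, -5.71794319e+01, -1.78607988e-04,
        7.14198439e-03,  3.00962949e-05]), 'tool_pos': array([ 0.12813263, -0.56035141,  0.2387553 ]), 'tool_rot': array([ 9.93689112e-01,  1.12168054e-01,  7.98746926e-06, -5.26419672e-04]), 'ft_force': array([1.11194933, 0.29404382, 0.08483038]), 'torque': array([ 0.01426939, -0.0360657 ,  0.01211819]), 'finger_force': 0.0, 'finger_gap': 0.9996259158798246}
```

View pics/top0.png

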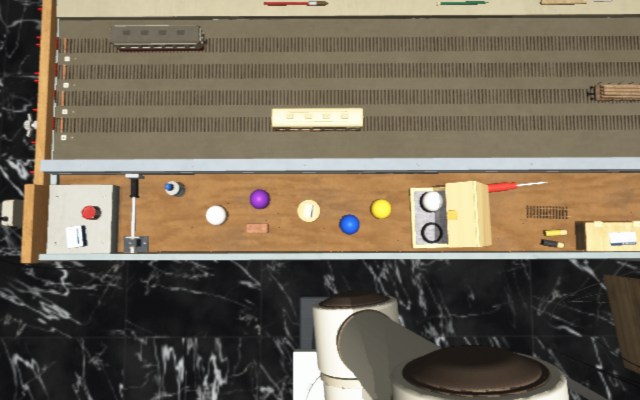

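View pics/side0.png

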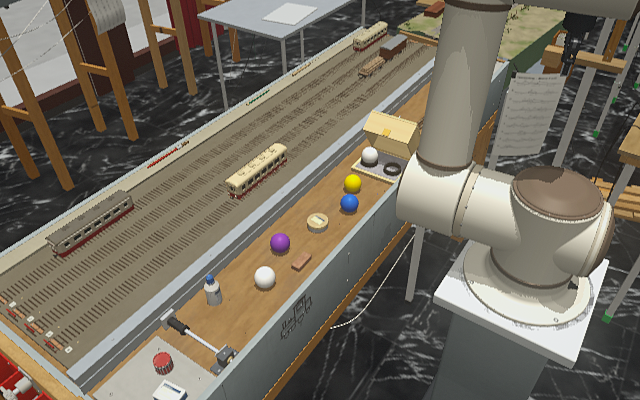

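Top view: the white ball is at (216,215), purple at (260,199), blue at (349,224) and yellow at (381,208). The glue bottle is at (173,188), the tin at (308,210) and the rubber at (257,228). The case has a white stored globe at (432,201) and an empty dark ring at (432,233), with the hood on its right (-y). The only loose, opal-white, ball-shaped thing is at (216,215), which is (264,278) in the side view. I'll measure it and confirm in a crop.

```bash
cat > m.py <<'E'
from h import *
import pickle
from scipy.optimize import least_squares
T=pickle.load(open("top.pkl","rb"));S=pickle.load(open("side.pkl","rb"))
def sph(c,u,v,r=13):
    W=cloud(c);hsv=cv2.cvtColor(c["frame"],cv2.COLOR_RGB2HSV)
    vv,uu=np.mgrid[:400,:640];m=(np.hypot(uu-u,vv-v)<r)&(hsv[...,1]<60)&(hsv[...,2]>110)&(W[...,2]>.015)
    P=W[m];P=P[np.isfinite(P).all(1)]
    g=lambda p:np.linalg.norm(P-p,axis=1)-.024
    s=least_squares(g,P.mean(0)-[0,0,.01],loss="soft_l1",f_scale=.001)
    vs,us=np.nonzero(m);(cu,cv),rr=cv2.minEnclosingCircle(np.c_[us,vs].astype(np.float32))
    return s.x.round(4),m.sum(),np.abs(s.fun).mean().round(4),(cu,cv,rr)
for n,c,pts in(("top",T,[(216,215),(432,201)]),("side",S,[(264,278),(370,157)])):
    for p in pts:
        q=sph(c,*p);print(n,p,q, "ray z.0226",ray(c,*q[3][:2],.0226).round(4),"ray .039",ray(c,*q[3][:2],.039).round(4))
# pocket ring: dark pixels
for n,c,(u0,v0) in(("top",T,(432,233)),("side",S,(393,169))):
    W=cloud(c);k=c["frame"].max(2)<75;vv,uu=np.mgrid[:400,:640];k&=np.hypot(uu-u0,vv-v0)<14
    cs,_=cv2.findContours(k.astype(np.uint8),cv2.RETR_EXTERNAL,cv2.CHAIN_APPROX_NONE);q=max(cs,key=cv2.contourArea)
    e=cv2.fitEllipse(q);print(n,"ring",e,ray(c,*e[0],.026).round(4),ray(c,*e[0],.02).round(4))
W=cloud(T)
for nm,(u,v) in dict(bottle=(173,188),tin=(308,210),rub=(257,228),purple=(260,199),ledge=(216,165),ledge2=(216,145),hoodedge=(447,215),hoodmid=(468,215),front=(216,257),screwd=(510,187),rail=(548,212)).items(): print(nm,W[v,u].round(3))
a=cv2.resize(T["frame"][170:260,160:300],None,fx=4,fy=4,interpolation=cv2.INTER_CUBIC)
b=cv2.resize(T["frame"][175:260,400:500],None,fx=4,fy=4,interpolation=cv2.INTER_CUBIC)
o=np.zeros((720,560,3),np.uint8);o[:360]=a;o[360:700,:400]=b;cv2.imwrite("pics/crop1.png",o[:600,:,::-1] if 0 else cv2.resize(o,None,fx=.82,fy=.82)[:,:,::-1])
# case edges on the base: light pixels at height ~12mm; hood pixels
m=(W[...,2]>.006)&(W[...,2]<.02);m[:, :405]=0;m[:,500:]=0;m[:180]=0;m[252:]=0
q=W[m];r=cv2.minAreaRect((q[:,:2]*1000).astype(np.float32));print("base",r,m.sum())
m=(W[...,2]>.09);m[:, :405]=0;m[:,500:]=0;m[:175]=0;m[252:]=0
q=W[m];print("hood z",q[:,2].max(),cv2.minAreaRect((q[:,:2]*1000).astype(np.float32)))
for y in np.arange(-.36,-.2,.01):
    s=m&(abs(W[...,1]-y)<.004);
    if s.sum()>5: print(round(y,3),W[s][:,2].mean().round(3),W[s][:,0].min().round(3),W[s][:,0].max().round(3))
E
python3 m.py
```

```text
top (216, 215) (array([0.4739, 0.342 , 0.0219]), np.int64(307), np.float64(0.001), (216.0, 215.05555725097656, 10.044599533081055)) ray z.0226 [0.473  0.3422 0.0226] ray .039 [0.4722 0.3383 0.039 ]
top (432, 201) (array([ 0.5039, -0.1703,  0.0385]), np.int64(334), np.float64(0.0012), (431.0667724609375, 201.01498413085938, 12.097321510314941)) ray z.0226 [ 0.5048 -0.1711  0.0226] ray .039 [ 0.5035 -0.1668  0.039 ]
side (264, 278) (array([0.4736, 0.343 , 0.0203]), np.int64(347), np.float64(0.0011), (264.3723449707031, 276.9893493652344, 10.627775192260742)) ray z.0226 [0.4727 0.3441 0.0226] ray .039 [0.4625 0.3542 0.039 ]
side (370, 157) (array([ 0.504 , -0.1686,  0.037 ]), np.int64(201), np.float64(0.0016), (369.0, 157.0, 10.049975395202637)) ray z.0226 [ 0.5095 -0.1784  0.0226] ray .039 [ 0.4986 -0.158   0.039 ]
top ring ((431.6449279785156, 232.30807495117188), (19.18328285217285, 21.046518325805664), 94.96761322021484) [ 0.4302 -0.1698  0.026 ] [ 0.4303 -0.1714  0.02  ]
side ring ((391.9265441894531, 168.7679443359375), (12.12025260925293, 16.733369827270508), 91.16181182861328) [ 0.4251 -0.1604  0.026 ] [ 0.4285 -0.1677  0.02  ]
bottle [0.533 0.432 0.066]
tin [0.484 0.123 0.024]
rub [0.442 0.246 0.013]
purple [0.509 0.234 0.047]
ledge [0.587 0.334 0.065]
ledge2 [0.639 0.34  0.04 ]
hoodedge [ 0.467 -0.183  0.108]
hoodmid [ 0.466 -0.219  0.135]
front [0.375 0.336 0.043]
screwd [ 0.538 -0.364  0.016]
rail [ 0.479 -0.46   0.001]
base ((469.9411315917969, -232.88897705078125), (146.91070556640625, 217.48678588867188), 2.9791886806488037) 1737
hood z 0.1485328838861696 ((468.4762268066406, -226.00804138183594), (139.8381805419922, 91.57829284667969), 1.4515663385391235)
-0.27 0.095 0.401 0.524
-0.26 0.107 0.402 0.538
-0.25 0.123 0.4 0.538
-0.24 0.138 0.4 0.538
-0.23 0.142 0.4 0.538
-0.22 0.136 0.4 0.538
-0.21 0.129 0.398 0.537
```

View pics/crop1.png

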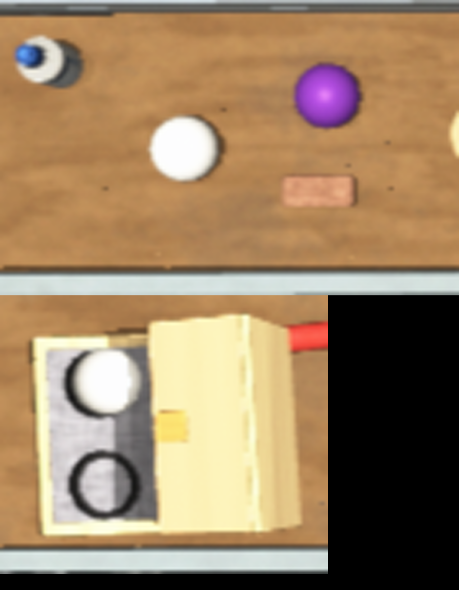

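The crop confirms it: the opal-white ball is the loose globe. The bottle is at its upper left, purple and rubber are to its right, and the free ring is the lower (near) one. Next I'll refine the case yaw from its open edge and check IK for the planned poses.

```bash
cat >> h.py <<'E'
from scipy.spatial.transform import Rotation as Ro
def ori(lean_dir, a, flip=1):
    """tool leaning by a (rad) towards horizontal direction lean_dir; closing axis horizontal"""
    l=np.array([lean_dir[0],lean_dir[1],0.]);l/=np.linalg.norm(l)
    z=-np.cos(a)*np.array([0,0,1.])-np.sin(a)*l
    y=flip*np.cross([0,0,1.],l);x=np.cross(y,z)
    return Ro.from_matrix(np.c_[x,y,z]).as_quat(), z
E
cat > e.py <<'E'
from h import *
import pickle
T=pickle.load(open("top.pkl","rb"))
hsv=cv2.cvtColor(T["frame"],cv2.COLOR_RGB2HSV)[...,2].astype(float)
pts=[]
for v in range(194,244):
    g=np.gradient(hsv[v,404:418]);k=g[1:-1].argmax()+1
    d=g[k-1]-2*g[k]+g[k+1];s=.5*(g[k-1]-g[k+1])/d if d else 0
    pts.append(ray(T,404+k+s,v,.012)[:2])
pts=np.array(pts);
l=cv2.fitLine(pts.astype(np.float32)*1000,cv2.DIST_HUBER,0,.01,.01).ravel();print("edge",l, "yaw",np.degrees(np.arctan(l[1]/l[0])))
yaw=np.arctan(l[1]/l[0]);ex=np.array([np.cos(yaw),np.sin(yaw)]);ey=np.array([-ex[1],ex[0]])
for nm,p in dict(far=(.5038,-.1687),near=(.4302,-.1698)).items(): print(nm,"edge minus pocket along y",(l[2:]/1000-p)@ey)
print("x extent",pts[0],pts[-1])
q0=sensors.observe()["qpos"]
G=np.array([.4735,.3425,.0226]);a=np.radians(40)
for ang in(150,160,170):
  for f in(1,-1):
    o,z=ori((np.cos(np.radians(ang)),np.sin(np.radians(ang))),a,f)
    print("pick",ang,f,[None if (q:=arm.ik(G+.002*z-s*z,o)) is None else np.round(q,2) for s in(0,.1)])
P=np.array([.430,-.170,.039])
for f in(1,-1):
    o,z=ori(ey,a,f);print("place",f,[None if (q:=arm.ik(P+.002*z-s*z,o)) is None else np.round(q,2) for s in(0,.12)])
    for b,p in((.7,(.467,-.27,.14)),(.35,(.467,-.2,.12)),(0,(.467,-.15,.084))):
        o,z=ori(-ey,b,f);q=arm.ik(np.array(p),o);print("hood",b,f,None if q is None else np.round(q,2))
E
python3 e.py
```

```text
edge [ 9.9970138e-01  2.4437040e-02  4.4299948e+02 -1.2569332e+02] yaw 1.4002786
far edge minus pocket along y 0.044479620841047555
near edge minus pocket along y 0.04378072620918493
x extent [ 0.52281045 -0.12387806] [ 0.40494694 -0.12620971]
pick 150 1 [None, None]
pick 150 -1 [array([ 0.83,  0.35,  1.84, -0.86,  0.98,  0.29]), array([ 0.95,  0.24,  1.79, -0.77,  1.16,  0.24])]
pick 160 1 [None, None]
pick 160 -1 [array([ 0.81,  0.29,  1.92, -0.91,  0.84,  0.19]), array([ 0.93,  0.15,  1.9 , -0.8 ,  1.03,  0.12])]
pick 170 1 [None, None]
pick 170 -1 [array([ 0.77,  0.23,  2.  , -0.95,  0.7 ,  0.07]), array([ 0.9 ,  0.06,  2.  , -0.82,  0.88, -0.02])]
place 1 [array([-0.11,  0.13,  2.08, -0.85,  1.02, -2.78]), None]
hood 0.7 1 [-0.9   0.44  1.42  0.41  1.85 -0.93]
hood 0.35 1 [-0.72  0.21  1.66  0.26  1.52 -0.79]
hood 0 1 [-0.47  0.08  1.84 -0.    1.22 -0.49]
place -1 [array([-0.11,  0.13,  2.08, -0.85,  1.02,  0.37]), array([ 0.07,  0.01,  1.98, -0.73,  1.28,  0.31])]
hood 0.7 -1 [-0.9   0.44  1.42  0.41  1.85  2.21]
hood 0.35 -1 [-0.72  0.21  1.66  0.26  1.52  2.36]
hood 0 -1 [-0.47  0.08  1.84 -0.    1.22  2.65]
```

```bash
python3 - <<'E'
from h import *
G=np.array([.4735,.3425,.0226]);a=np.radians(40);th=np.radians(160)
o,z=ori((np.cos(th),np.sin(th)),a,-1)
pre=G+.002*z-.09*z
print(arm.ik(pre+[0,0,.2],o))
arm.goto(pre+[0,0,.2],o)
arm.command_gripper(.8,20)
arm.goto(pre,o)
print("contact",arm.move_linear(G-.002*0+.002*z,o,vel=.06,contact_N=6))
s=sensors.observe();print(s["time_s"],s["tool_pos"],s["ft_force"])
c=capture("side");cv2.imwrite("pics/s1.png",cv2.resize(c["frame"][190:320,180:370],None,fx=4,fy=4,interpolation=cv2.INTER_CUBIC)[:,:,::-1])
E
```

```text
[ 0.92209294 -0.02152189  1.66615839 -0.68616374  1.32252301 -0.18476214]
contact False
6.2667 [0.47465803 0.34226172 0.02134506] [ 0.52188329  0.19093723 -0.09599202]
```

View pics/s1.png

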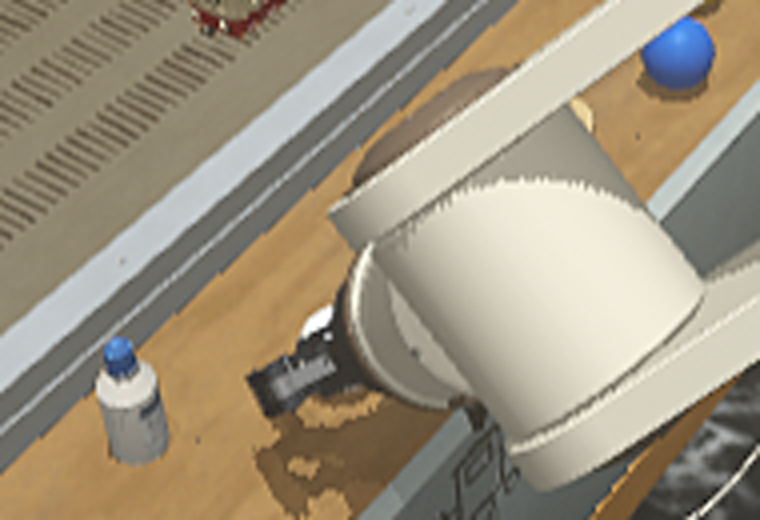

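The arm holds the tool over the globe, whose white crown shows between the fingers at (318,322). The near finger's tip is at (265,395) and the bottle and its neighbours are clear. I'll close in stages and lift a little.

```bash
python3 - <<'E'
from h import *
for g in(.66,.62): arm.command_gripper(g,20)
arm.command_gripper(.5,20)
s=sensors.observe();print(s["time_s"],s["finger_gap"],s["finger_force"],s["ft_force"])
p=s["tool_pos"];arm.move_linear(p+[0,0,.03],vel=.06)
arm.pause(.3)
s=sensors.observe();print(s["finger_gap"],s["finger_force"],s["ft_force"])
c=capture("side");cv2.imwrite("pics/s2.png",cv2.resize(c["frame"][210:310,200:330],None,fx=5,fy=5,interpolation=cv2.INTER_CUBIC)[:,:,::-1])
E
```

```text
7.025 0.5392989838153062 20.14879677677527 [-1.40433035 -1.03039642  3.51811399]
0.5374092492489722 20.57115435716696 [ 0.45702441 -0.66647191 -0.03598162]
```

View pics/s2.png

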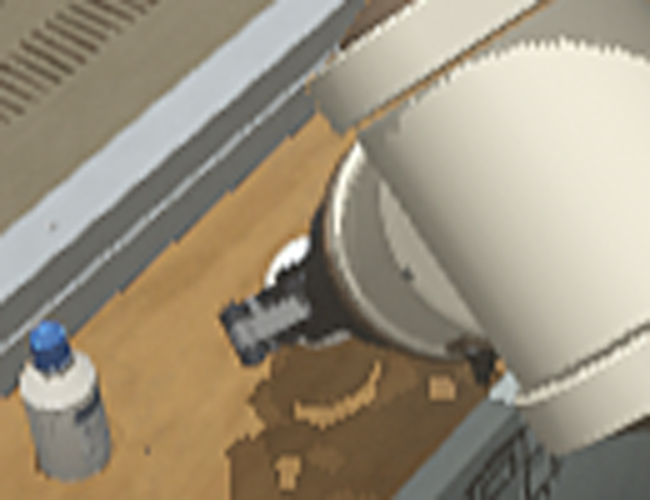

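Held and lifted: gap 0.538, 20 N on the pads, white globe at (290,262) between the fingers. Next is the transport to a point short of the pocket.

```bash
python3 - <<'E'
from h import *
P=np.array([.4302,-.1702,.039]);yaw=np.radians(1.6)
o,z=ori((-np.sin(yaw),np.cos(yaw)),np.radians(40),-1)
s=sensors.observe();arm.move_linear(s["tool_pos"]+[0,0,.14],vel=.12)
pre=P+[0,0,.008]+.002*z-.10*z
print(arm.ik(pre+[0,0,.1],o))
arm.goto(pre+[0,0,.1],o)
arm.move_linear(pre,o,vel=.08)
arm.move_linear(P+[0,0,.008]+.002*z-.035*z,o,vel=.06)
arm.pause(.3);s=sensors.observe();print(s["time_s"],s["tool_pos"],s["finger_gap"],s["ft_force"])
ims=[]
for n in("top","side"):
    c=capture(n);gc=s["tool_pos"]-.002*z;pp=proj(c,gc);u,v=pp.astype(int);print(n,pp,proj(c,P))
    ims.append(cv2.resize(c["frame"][v-40:v+40,u-50:u+50],(400,320),interpolation=cv2.INTER_CUBIC))
    import pickle;pickle.dump(c,open(n+"2.pkl","wb"))
cv2.imwrite("pics/p1.png",np.hstack(ims)[:,:,::-1])
E
```

```text
[ 0.04249395 -0.09932983  1.879669   -0.70770691  1.42003829  0.14680979]
13.9167 [ 0.42973866 -0.14888799  0.07240726] 0.53904802066645 [-0.08983408  0.45065425  0.10032996]
top [427.38303369 232.40622405] [433.27087598 232.27493078]
side [389.58821816 156.44041741] [392.34912725 162.68044604]
```

View pics/p1.png

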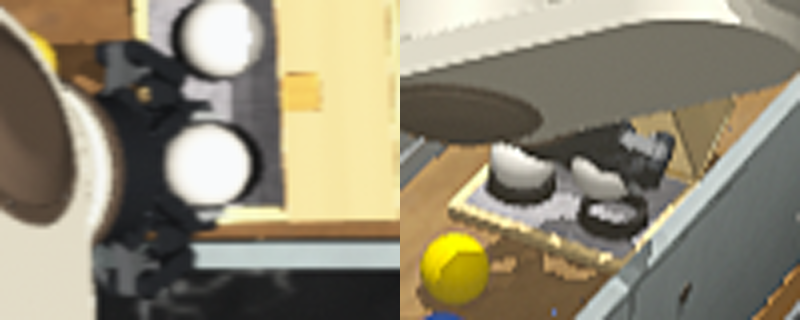

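Top (left half): the globe is gripped close to the fingertips, and its centre, crop (210,165), is about 2 px to -y of prediction. Side (right half): the globe is just above the free ring at crop (615,212). I'll measure its real centre and the stored globe's in the same picture.

```bash
cat > f.py <<'E'
from h import *
import pickle
from scipy.optimize import least_squares
def fit(c,g,far=False):
    W=cloud(c);hsv=cv2.cvtColor(c["frame"],cv2.COLOR_RGB2HSV)
    m=(hsv[...,1]<40)&(hsv[...,2]>130)&(np.linalg.norm(W-g,axis=2)<.034)
    m=cv2.erode(m.astype(np.uint8),np.ones((3,3)))>0
    P=W[m];s=least_squares(lambda p:np.linalg.norm(P-p,axis=1)-.024,g,loss="soft_l1",f_scale=.001)
    return s.x.round(4),m.sum(),np.abs(s.fun).mean().round(4)
if __name__=="__main__":
  for n in("top2","side2"):
    c=pickle.load(open(n+".pkl","rb"))
    print(n,fit(c,np.array([.430,-.150,.073])),fit(c,np.array([.504,-.169,.039])))
  for n in("top","side"):
    c=pickle.load(open(n+".pkl","rb"));print(n,fit(c,np.array([.4735,.3425,.0226])),fit(c,np.array([.504,-.169,.039])))
E
python3 f.py
```

```text
top2 (array([ 0.4288, -0.1493,  0.0732]), np.int64(237), np.float64(0.0012)) (array([ 0.504 , -0.1703,  0.0384]), np.int64(231), np.float64(0.0011))
side2 (array([ 0.4204, -0.1386,  0.0921]), np.int64(28), np.float64(0.0018)) (array([ 0.5026, -0.17  ,  0.0429]), np.int64(54), np.float64(0.0017))
top (array([0.4741, 0.342 , 0.0219]), np.int64(217), np.float64(0.0011)) (array([ 0.504 , -0.1704,  0.0386]), np.int64(231), np.float64(0.0011))
side (array([0.4737, 0.3431, 0.0204]), np.int64(244), np.float64(0.0013)) (array([ 0.5035, -0.1677,  0.0363]), np.int64(116), np.float64(0.0019))
```

```bash
python3 - <<'E'
from h import *
T=np.array([.4309,-.1708,.0376])
arm.move_linear(T+[0,0,.008],vel=.05)
arm.pause(.3);s=sensors.observe();print(s["tool_pos"],s["ft_force"])
print(arm.move_linear(T+[0,0,-.001],vel=.008,contact_N=1.5))
s=sensors.observe();print(s["time_s"],s["tool_pos"],s["ft_force"],s["finger_gap"])
E
```

```text
[ 0.43100166 -0.17070164  0.04574506] [ 0.0964628   1.11109046 -0.88710621]
True
16.0333 [ 0.43078584 -0.17090988  0.03793217] [-0.08674777 -0.80800738  2.49033374] 0.5397296029429275
```

Contact came at the seat height (0.3 mm above nominal, about 2.5 N), so I'll release and retreat along the tool axis.

```bash
python3 - <<'E'
from h import *
from f import fit
s=sensors.observe();p=s["tool_pos"];z=Ro.from_quat(s["tool_rot"]).as_matrix()[:,2]
arm.move_linear(p+[0,0,.0003],vel=.01)
for g in(.57,.6,.65,.70): arm.command_gripper(g)
s=sensors.observe();print(s["finger_gap"],s["ft_force"])
arm.move_linear(p-.09*z,vel=.06)
arm.move_linear(p-.09*z+[0,.0,.12],vel=.15)
s=sensors.observe();print(s["time_s"],s["tool_pos"])
ims=[]
for n in("top","side"):
    c=capture(n);q=proj(c,np.array([.467,-.18,.04])).astype(int);u,v=q
    print(n,[fit(c,np.array(g)) for g in([.430,-.171,.039],[.504,-.17,.039])])
    ims.append(cv2.resize(c["frame"][v-40:v+40,u-50:u+50],(400,320),interpolation=cv2.INTER_CUBIC))
cv2.imwrite("pics/r1.png",np.hstack(ims)[:,:,::-1])
E
```

```text
0.7010212438865486 [ 0.21443175 -0.13578361  0.05669244]
19.7667 [ 0.42887006 -0.1130316   0.22593109]
top [(array([ 0.4301, -0.1725,  0.0385]), np.int64(217), np.float64(0.0011)), (array([ 0.5041, -0.1702,  0.0384]), np.int64(230), np.float64(0.001))]
side [(array([ 0.4287, -0.1707,  0.037 ]), np.int64(127), np.float64(0.0017)), (array([ 0.5037, -0.1688,  0.0365]), np.int64(128), np.float64(0.0019))]
```

View pics/r1.png

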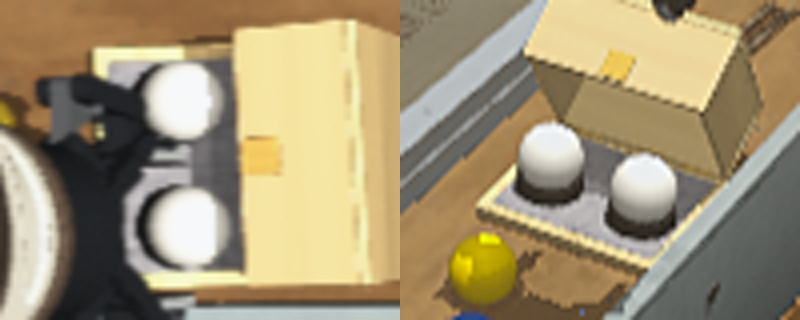

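Both globes are seated (0.430,-0.1725 and 0.504,-0.170, same height). Now I'll shut the hood with the closed fingertips.

```bash
cat > hood.py <<'E'
from h import *
yaw=np.radians(1.7);ex=np.array([np.cos(yaw),np.sin(yaw),0]);ey=np.array([-ex[1],ex[0],0]);ez=np.array([0,0,1.])
H=np.array([.4671,-.1705,.012])-.076*ey
def pose(t,off=0.,fl=1):
    s,c=np.sin(t),np.cos(t)
    o,z=ori(-ey,min(t,.7),fl)
    n=-s*ey+c*ez
    return H+(.095*c-.064*s)*ey+(.095*s+.064*c)*ez+n*off-.008*z,o
E
python3 - <<'E'
from hood import *
s=sensors.observe()
pts=[pose(1.0,.15),pose(1.0,.05)]+[pose(t) for t in(1.0,.6,.3,0)]
for p,o in pts: q=arm.ik(p,o);print(p.round(3),None if q is None else q.round(2))
arm.move_linear(s["tool_pos"]+[0,0,.13],vel=.2)
arm.command_gripper(0)
p,o=pose(1.0,.05)
arm.goto(p+[0,-.03,.18],o)
arm.move_linear(p,o,vel=.12)
arm.pause(.2)
print(arm.move_linear(pose(1.0,-.004)[0],vel=.04,contact_N=3))
s=sensors.observe();print(s["time_s"],s["tool_pos"],s["ft_force"])
c=capture("top");cv2.imwrite("pics/h1.png",cv2.resize(c["frame"][170:260,390:510],None,fx=4,fy=4)[:,:,::-1])
E
```

```text
[ 0.473 -0.38   0.214] [-0.98  0.57  1.08  0.4   2.08 -0.92]
[ 0.471 -0.296  0.16 ] [-0.92  0.47  1.34  0.41  1.91 -0.93]
[ 0.47  -0.254  0.133] [-0.88  0.43  1.45  0.42  1.82 -0.92]
[ 0.468 -0.209  0.125] [-0.81  0.33  1.57  0.39  1.7  -0.88]
[ 0.467 -0.177  0.109] [-0.66  0.18  1.71  0.23  1.45 -0.74]
[ 0.467 -0.152  0.084] [-0.47  0.08  1.84 -0.    1.22 -0.5 ]
True
25.7 [ 0.46953254 -0.25357932  0.13236524] [0.14657487 0.08378942 1.77155951]
```

View pics/h1.png

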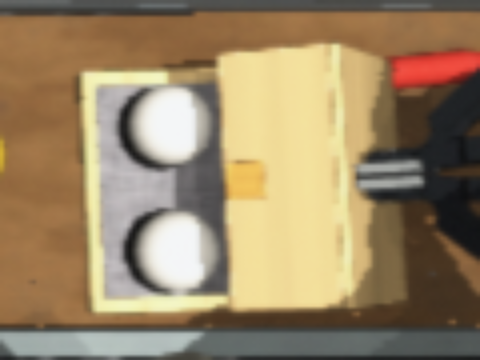

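The closed fingertips touch the hood's roof from behind at crop (360,175), mid-width, and both globes are still seated. Now I'll swing it shut along the arc.

```bash
python3 - <<'E'
from hood import *
for t in np.linspace(.92,.04,12):
    p,o=pose(t);r=arm.move_linear(p,o,vel=.05,contact_N=14)
    if r: print("stop",t,sensors.observe()["ft_force"]);break
else:
    p,o=pose(0,-.004);print(arm.move_linear(p,o,vel=.015,contact_N=9))
s=sensors.observe();print(s["time_s"],s["tool_pos"],s["ft_force"])
c=capture("side");cv2.imwrite("pics/h2.png",cv2.resize(c["frame"][100:210,320:460],None,fx=4,fy=4)[:,:,::-1])
E
```

```text
True
30.2 [ 0.46681036 -0.15338726  0.08399364] [-2.47951752 -2.19282144  6.86014539]
```

View pics/h2.png

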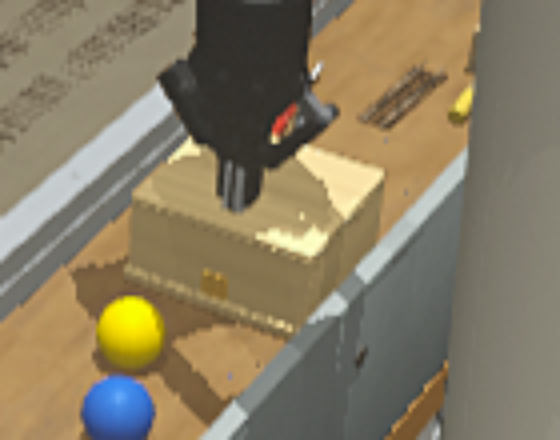

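The hood looks shut: the tip is at z = 0.076, and the front wall stands on the base with its tab at crop (215,280). I'll give one more gentle press to be sure, back off, and check with depth.

```bash
python3 - <<'E'
from hood import *
p,o=pose(0,-.006);print(arm.move_linear(p,o,vel=.015,contact_N=10))
s=sensors.observe();print(s["tool_pos"],s["ft_force"])
arm.move_linear(s["tool_pos"]+[0,0,.12],vel=.15)
arm.goto(s["tool_pos"]+[-.03,-.2,.2],o)
c=capture("top");W=cloud(c)
for d in(.02,.05,.08,.11):
    q=H+d*ey+[0,0,.064];u,v=proj(c,q).round().astype(int);print(d,np.nanmedian(W[v-3:v+4,u-1:u+2,2]).round(4))
for nm,(u,v) in dict(bottle=(173,188),tin=(308,210),rub=(257,228),purple=(260,199)).items(): print(nm,W[v,u].round(3))
cv2.imwrite("pics/end.png",c["frame"][140:270,:,::-1]);print(sensors.observe()["time_s"])
E
```

```text
True
[ 0.4668031  -0.1533868   0.08393581] [-3.00154532  0.74382228  9.67720718]
0.02 0.0756
0.05 0.0754
0.08 0.0768
0.11 0.076
bottle [0.534 0.432 0.064]
tin [0.484 0.123 0.021]
rub [0.442 0.245 0.015]
purple [0.509 0.235 0.043]
32.3333
```

View pics/end.png

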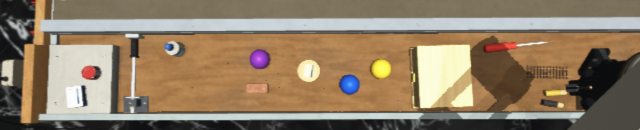

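The hood is level at 76 mm, so the case is shut at (443,76). The bystanders haven't moved and the arm is clear.

```bash
python3 -c "
from h import *
print(sensors.observe()['ft_force'],sensors.observe()['tool_pos']);print(arm.close_job())"
```

```text
[-0.73814716  0.17561782 -0.13020122] [ 0.43715436 -0.35197731  0.28314032]
the job is handed in; nothing more can be done
None
```

I set the loose white globe in the free pocket, let go of it and swung the hood fully shut (its roof measures level at 76 mm). I handed the job in at about 32 s; both globes were seated when last seen before the hood closed, and the other things on the worktop looked unmoved.

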